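Find the spice jar with the red sticker underneath and set it out, sticker up

TASK

One of the three look-alike spice jars on the worktop has a red round sticker under its base. Turn the jars over to find out which one, and stand that jar upside down, on its cap with the sticker uppermost, in the low wooden tray. Leave the other two standing on the worktop, either way up, outside the tray, and do not disturb the pear, salt shaker, lemon, mug, brush or teaspoon.

Things in the scene. Friction and masses are not known exactly. Their poses are not given: they have to be found in the camera images.
- jar_a_mid (a point): one of three look-alike spice jars: clear square body 42x42 mm, 76 mm high, red contents, round yellow cap 41 mm wide; 96 mm tall in all, 0.1 to 0.21 kg. Point: its centre, 48 mm above the base; z runs from base to cap, x and y square to the flat sides. Starts upright. Also stands on its cap; lies steadily on a side (centre 21 mm high)
- jar_b_mid (a point): a jar exactly like jar_a, same sizes, point and axes. One of the three, not told which, has a bright red sticker, 34 mm round, under its base; the other bases are plain. The jars are rigid and bear a firm grip (25 N)
- jar_c_mid (a point): a jar exactly like jar_a, same sizes, point and axes. One of the three, not told which, has a bright red sticker, 34 mm round, under its base; the other bases are plain. The jars are rigid and bear a firm grip (25 N)
- tray_floor (a point): low square wooden tray, 150x150 mm outside, fixed to the worktop; this point is the centre of its floor, whose top is 6 mm above the worktop; a rim 9 mm thick rises to 16 mm above the worktop (132 mm clear inside); x and y run along its sides, z up
- pear_mid (a point): green pear, 57 mm wide, 95 mm tall with its stalk, standing loose behind the jars; point on its axis 45 mm up
- salt_mid (a point): white salt shaker, 44 mm wide, 90 mm tall, standing loose behind the jars; point on its axis 45 mm up
- lemon_mid (a point): lemon, 62 mm across, lying loose; point at its centre
- mug_mid (a point): striped mug, 86 mm across, 90 mm tall, standing loose at the back left; point at the middle of its body, 45 mm up
- brush_mid (a point): yellow dish brush lying loose between two jars, 30x85 mm, 22 mm high; point at its centre, its y axis runs along it
- spoon_mid (a point): teaspoon lying loose between two jars, 137x30 mm, 12 mm high; point at its centre, its x axis runs along it
Mind the look-alikes: they are no part of the job. What is shaped like the part that bears jar_a_mid but orange is not meant.

How it is judged:
By the outcome, as a careful person would: the job done as asked, in the order asked, and still so for the second after the job is handed in, with the robot touching nothing.
It also fails if it takes over 72 s, if anything falls off the work surface, if the arm or the gripper's body presses on something with over 40 N, if the wrist force passes 120 N, or if a joint passes its speed limit or range.

ROBOT

A 6-joint arm with a two-finger parallel gripper is mounted at the origin on a cart in front of the work surface, level with it; the furniture and walls round the work are solid. World frame = base frame: x ahead of the robot, y to its left, z up, the work surface at z = 0. Lengths are in m, angles in degrees, forces in N, time in s.
With the tool pointing down it reaches from about 0.35 to 0.85 m from the base axis. Payload 8.1 kg.
Tool frame: the origin (TCP) lies at the very end of the fingers, on their centre line; the grasp point (between the pads) lies robot.grip_depth behind it (robot.grip_depth is the distance from the TCP to the grasp point, in m); z points along the fingers, y is the line along which they close (so a half turn about z gives the same grasp; the last joint's range is limited). The gripper opens to 85 mm and grips with 20 to 120 N. Pads are 22 mm wide; open, the fingers measure 114 mm over their backs; the gripper's body (76 mm by 85 mm) begins 54 mm behind the grasp point. The pads swing forward as they close: fully open they stand 13 mm farther back than shut.
Start: joints at [64.148, 7.471, 85.268, -0, 87.261, -4.893], TCP at [0.215, 0.56, 0.207] pointing down, gripper open.
Joint ranges: [-169.43, 169.43], [-51.17, 129.36], [1.28, 143.12], [-76.62, 256.62], [0, 156.53], [-152.29, 152.29]. Speed limits (degrees/s): [136.94, 136.94, 159.86, 180, 180, 180].

INTERFACE

Orientations are given as [roll, pitch, yaw] about the fixed x, y, z axes, in that order (R = Rz(yaw) Ry(pitch) Rx(roll)).
In Python, from plant import monitor, snapshot, sign_off, nets, robot gives the robot as it stands. The module is installed in compiled form; this text tells all that it offers.
- The arm moves only by the tool send_rows, never from a script. Its argument "plan" is a list that holds one entry, the list of rows, each a list of 6 numbers: the shift along the world's x, y, z in cm, then the turn, a rotation vector about the world's x, y, z in rad. A call has 1 to 8 rows; each row is the pose to reach, as a shift and turn from the pose commanded when the call began; what a row does not reach only later rows make up. A row lasts 1/8 s, in which the tool goes at most 62.5 mm and 10.7 degrees, less where a joint would pass 70% of its speed; a pose out of reach is approached as far as the arm can. A call with a gripper value outside its range is refused whole. "fingers" is the gripper's target within -1 to 1 (fully open at 1, half-way at 0, shut at -1), set as the call begins (left out, the last holds). The fingers move at their own pace and stop on an object; "grip_force" is the grip in N (left out, the last holds). Time passes only in rows, so rows that repeat a pose let the fingers close. It gives the time, the measured TCP pose, the force, the opening and the grip force at its end, in the units of the state.
- monitor.state(): the state, without advancing time (a new reading comes with each control period).
- snapshot(name): name is "scene" or "side" or "wrist"; returns a dict with "image" (480x640x3 uint8, blue, green, red), "fx", "fy", "cx", "cy" (pixels), "R" (3x3) and "t" (3): a world point X has camera coordinates R X + t; the wrist camera has in their place "T_tool_cam" (4x4, takes a point from camera to tool coordinates, whose origin is the TCP and whose axes are the flange's). Camera axes: x right, y down, z forward; pixel columns grow to the right and rows downward; lengths in m; the calibration is good to about 2 mm. A picture is of the moment at which its call begins: read the wrist's pose just before it. There is no depth.
- sign_off(): hands the job in; it is judged then, once.
Trained networks look in the newest picture that a camera, given by its name, has taken for a name from the list of things; names that differ only in an ending like _2 or _b are one class to them, and where a whole thing is asked for, a point or a joint stands for the part that bears it (a point fixed in the world has none). Each returns a list of dicts, best first, with "conf" (0 to 1); they miss things now and then, are a little off and sometimes report something else, mostly with a low value. They report only what shows in the picture. A call takes as long as a camera call. They do not tell look-alikes from the thing itself.
- nets.cut_out(camera, name): "region" (480x640 bool, what is visible of it) and "extent" ([left, top, right, bottom] in pixels, round what is visible of it).
- nets.place_of(camera, name): "position" ([column, row] in pixels: a listed point, or the origin of a listed thing).
The state is a dict: "time_s": time; "q": joint angles; "qd": joint speeds; "joint_efforts": joint torques, N m; "tool_pos": TCP position; "tcp_rot": TCP orientation; "contact_force": force on the tool from outside, world axes, zero at the start; "wrist_torque": the same for the moment, N m; "opening": opening from 0.0 (shut) to 1.0 (fully open); "finger_force": force on a finger pad.
Only numpy, scipy, OpenCV 4.12 (cv2) and the standard library are available. Lean on these libraries where they do the work, as an engineer would, in place of code of your own. Each camera call takes 0.05 s, during which the arm holds its last target. There are 200 camera calls.

## Working session

There is one attempt and no reset: what is moved stays moved. The work goes in short steps, Python scripts to look and compute and a tool call to move; the robot and the scene stay as the last step left them, time stands still between calls to the robot, and variables do not carry over. Pictures are saved under pics/ and viewed, at most 10 in all, crops included, and the job is handed in when it is done.

Besides the shell and the picture viewer there is one more tool, called after "Call:" in YAML: its name, and indented under it one key for each argument. send_rows: Moves the arm, as the interface text tells. Its arguments: {"type":"object","properties":{"plan":{"type":"array","items":{"type":"array","items":{"type":"array","items":{"type":"number"}}}},"fingers":{"type":"number"},"grip_force":{"type":"number"}},"required":["plan"]}

```bash
mkdir -p pics
cat > h.py <<'E'
import numpy as np, cv2, json
from plant import monitor, snapshot, sign_off, nets, robot
def P(s): return s["fx"],s["fy"],s["cx"],s["cy"],np.array(s["R"]),np.array(s["t"])
def proj(s,X):
    fx,fy,cx,cy,R,t=P(s); c=R@np.array(X)+t; return np.array([fx*c[0]/c[2]+cx,fy*c[1]/c[2]+cy])
def ray(s,p):
    fx,fy,cx,cy,R,t=P(s); d=R.T@np.array([(p[0]-cx)/fx,(p[1]-cy)/fy,1]); return -R.T@t,d/np.linalg.norm(d)
def atz(s,p,z):
    o,d=ray(s,p); return o+d*(z-o[2])/d[2]
def tri(a,b):
    (o1,d1),(o2,d2)=a,b
    k=np.linalg.lstsq(np.c_[d1,-d2],o2-o1,rcond=None)[0]
    x,y=o1+k[0]*d1,o2+k[1]*d2; return (x+y)/2,np.linalg.norm(x-y)
E
python3 - <<'E'
from h import *
print({k:getattr(robot,k) for k in dir(robot) if not k.startswith('_')}); print(monitor.state())
for c in("scene","side"):
    s=snapshot(c); cv2.imwrite(f"pics/{c}0.png",s["image"])
    o,d=ray(s,(320,240)); print(c,o.round(3),d.round(3),s["fx"])
    for n,z in(("jar_a_mid",.048),("tray_floor",.006),("pear_mid",.045),("salt_mid",.045),("lemon_mid",.031),("mug_mid",.045),("brush_mid",.011),("spoon_mid",.006)):
        for r in nets.place_of(c,n):
            if r["conf"]>.2: print(n,round(r["conf"],2),np.round(r["position"]),atz(s,r["position"],z).round(3))
E
```

```text
{'MotionError': <class 'plant.MotionError'>, 'grip_depth': 0.0187}
{'time_s': 0.0, 'q': array([ 6.41459462e+01,  7.51538314e+00,  8.53298517e+01,  1.01513222e-04,
        8.72597506e+01, -4.89221298e+00]), 'qd': array([-0.05894025, -0.02229839, -0.06811064,  0.02041813,  0.06474188,
       -0.00865348]), 'joint_efforts': array([-1.92088904e-03, -5.69427001e+01, -5.00529742e+01, -5.06673114e-04,
        1.57168804e-02, -5.43649605e-06]), 'tool_pos': array([0.21436142, 0.55977351, 0.2063361 ]), 'tcp_rot': array([-1.79895406e+02, -9.05433373e-03,  1.59038146e+02]), 'contact_force': array([ 1.32498398, -0.0044992 , -0.00642886]), 'wrist_torque': array([-0.01523727, -0.04555942, -0.0441913 ]), 'finger_force': 0.0, 'opening': 0.9999910391307001}
scene [-0.501 -1.028  0.825] [ 0.615  0.642 -0.457] 609.9892089819183
jar_a_mid 0.97 [290. 242.] [0.473 0.109 0.048]
jar_a_mid 0.69 [188. 208.] [0.384 0.487 0.048]
jar_a_mid 0.22 [348. 264.] [ 0.508 -0.082  0.048]
tray_floor 0.72 [418. 310.] [ 0.528 -0.302  0.006]
pear_mid 0.57 [320. 216.] [0.656 0.183 0.045]
salt_mid 0.86 [350. 228.] [0.666 0.064 0.045]
lemon_mid 0.93 [409. 267.] [ 0.64  -0.18   0.031]
lemon_mid 0.48 [284. 194.] [0.703 0.409 0.031]
mug_mid 0.71 [284. 191.] [0.702 0.405 0.045]
brush_mid 0.44 [271. 232.] [0.519 0.247 0.011]
spoon_mid 0.61 [306. 266.] [0.466 0.033 0.006]
side [ 0.436 -0.978  0.556] [ 0.096  0.906 -0.412] 461.0544537930222
jar_a_mid 0.76 [291. 249.] [0.475 0.092 0.048]
jar_a_mid 0.72 [268. 198.] [0.414 0.502 0.048]
tray_floor 0.68 [330. 359.] [ 0.528 -0.299  0.006]
pear_mid 0.68 [359. 234.] [0.667 0.18  0.045]
salt_mid 0.71 [362. 253.] [0.653 0.056 0.045]
lemon_mid 0.77 [370. 315.] [ 0.621 -0.199  0.031]
mug_mid 0.91 [356. 208.] [0.693 0.381 0.045]
mug_mid 0.38 [295. 216.] [0.498 0.327 0.045]
brush_mid 0.64 [304. 240.] [0.518 0.222 0.011]
spoon_mid 0.62 [298. 273.] [0.488 0.039 0.006]
```

View pics/scene0.png

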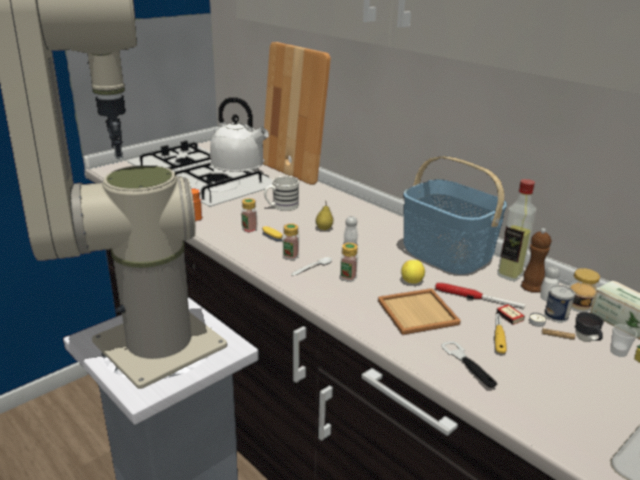

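View pics/side0.png

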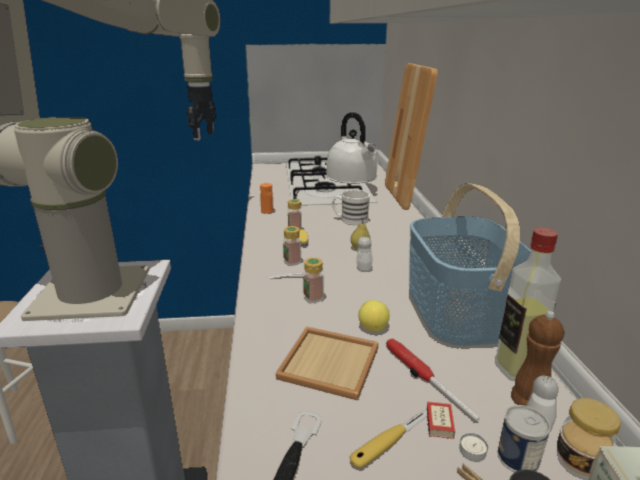

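The scene view shows jars at about (249,215), (291,242), (348,262). The side view shows them at (294,215), (291,246), (314,280). The orange cylinder (scene 195,205; side 266,198) is the look-alike. The tray is at scene (418,310) and side (330,359).

Run:
```python
from h import *
S={}
for c in("scene","side"):
    s=snapshot(c); S[c]=s
    for r in nets.cut_out(c,"jar_a_mid"): print(c,round(r["conf"],2),r["extent"])
for n,a,b in(("A",(249,215),(294,215)),("B",(291,242),(291,246)),("C",(348,262),(314,280)),("tray",(418,310),(330,359)),("mug",(284,191),(356,208)),("pear",(320,216),(359,234)),("salt",(350,228),(362,253))):
    x,e=tri(ray(S["scene"],a),ray(S["side"],b)); print(n,x.round(3),round(e,4))
s=snapshot("wrist"); print(np.array(s["T_tool_cam"]).round(3),s["fx"]);
```

```text
scene 0.82 [188.8, 188.8, 200.3, 222.6]
scene 0.55 [279.8, 223.7, 300.8, 261.3]
side 0.96 [282.8, 226.5, 303.5, 264.6]
side 0.78 [262.6, 181.9, 276.0, 216.5]
A [0.494 0.321 0.05 ] 0.0032
B [0.475 0.106 0.049] 0.0012
C [ 0.519 -0.072  0.046] 0.0012
tray [ 0.527 -0.303  0.009] 0.0019
mug [0.699 0.402 0.041] 0.0077
pear [0.671 0.198 0.036] 0.0
salt [0.652 0.051 0.052] 0.0069
[[-0.    -0.949 -0.316  0.081]
 [ 1.    -0.    -0.    -0.001]
 [ 0.    -0.316  0.949 -0.166]
 [ 0.     0.     0.     1.   ]] 354.64373033875705
```

Call:
send_rows:
  plan:
    - [[3,-4,2,0,0,-0.15],[7,-9,4,0,0,-0.3],[11,-14,5,0,0,-0.45],[15,-19,5,0,0,-0.6],[19,-24,5,0,0,-0.78],[23,-29,5,0,0,-0.95],[27.5,-34,5,0,0,-1.11],[27.5,-34,5,0,0,-1.204]]
  fingers: 1
  grip_force: 25

```text
time_s: 2.15
tool_pos: [0.4916, 0.2171, 0.2574]
tcp_rot: [180.0, 0.0, 89.6]
contact_force: [0.7, -0.4, -1.0]
opening: 0.999
finger_force: 0.0
```

```bash
cat >> h.py <<'E'
from scipy.spatial.transform import Rotation as Ro
def wrist():
    st=monitor.state(); s=snapshot("wrist")
    Rt=Ro.from_euler("xyz",st["tcp_rot"],degrees=True).as_matrix(); T=np.array(s["T_tool_cam"])
    Rwc=Rt@T[:3,:3]; p=Rt@T[:3,3]+st["tool_pos"]
    s["R"]=Rwc.T; s["t"]=-Rwc.T@p; return st,s
E
python3 - <<'E'
from h import *
st,s=wrist(); print(st["tool_pos"],st["tcp_rot"],st["q"])
cv2.imwrite("pics/w1.png",s["image"])
for n,X in(("A",(.494,.321)),("B",(.475,.106)),("C",(.519,-.072))): print(n,proj(s,X+(.096,)),proj(s,X+(0,)))
for r in nets.cut_out("wrist","jar_a_mid"): print(round(r["conf"],2),r["extent"])
E
```

```text
[0.49155866 0.21706452 0.25735606] [1.79973114e+02 4.30190391e-02 8.95874214e+01] [ 1.83938264e+01 -3.18031889e+00  9.10076439e+01 -4.94247269e-02
  9.21610920e+01  1.88045261e+01]
A [324.07376376  92.0869104 ] [323.49852321  98.98456425]
B [307.00740984 314.57189378] [309.88293985 276.57239529]
C [346.60589133 444.75878167] [342.20779035 388.00274562]
0.76 [288.8, 261.2, 328.2, 326.8]
```

View pics/w1.png

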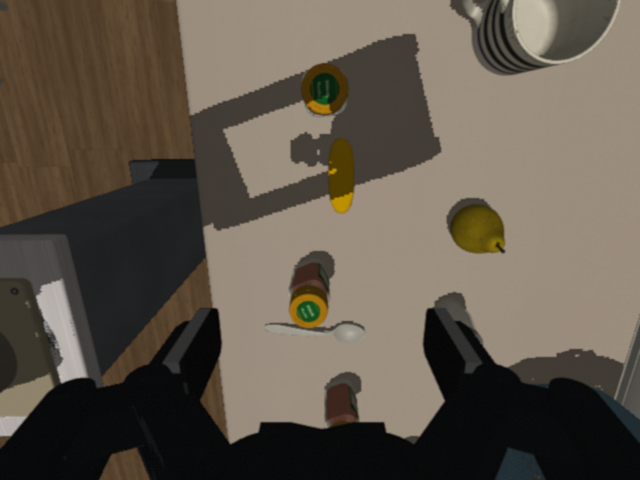

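The wrist view shows cap A at (324,90), cap B at (309,307), C's body at (341,400), the brush at (341,175) and the spoon at (315,330). I need the jar yaws, so I'll enlarge the jars.

Run:
```python
from h import *
st,s=wrist(); im=s["image"]
hsv=cv2.cvtColor(im,cv2.COLOR_BGR2HSV)
for p,z in(((324.5,90),.096),((309,307.5),.096)): print(atz(s,p,z).round(4))
A=im[50:130,280:370]; B=im[240:335,270:360]; C=im[365:435,300:390]
f=lambda c:cv2.resize(c,(260,300),interpolation=cv2.INTER_CUBIC) if 0 else cv2.resize(c,None,fx=5 if c.shape[0]>0 else 1,fy=5,interpolation=cv2.INTER_CUBIC)
def pad(c): 
    c=cv2.convertScaleAbs(c,alpha=1.6); o=np.zeros((95,90,3),np.uint8); o[:c.shape[0]]=c; return cv2.resize(o,(266,281),interpolation=cv2.INTER_CUBIC)
cv2.imwrite("pics/w1c.png",np.hstack([pad(A),pad(B),pad(C)]))
```

```text
[0.493  0.3241 0.096 ]
[0.4767 0.1158 0.096 ]
```

View pics/w1c.png

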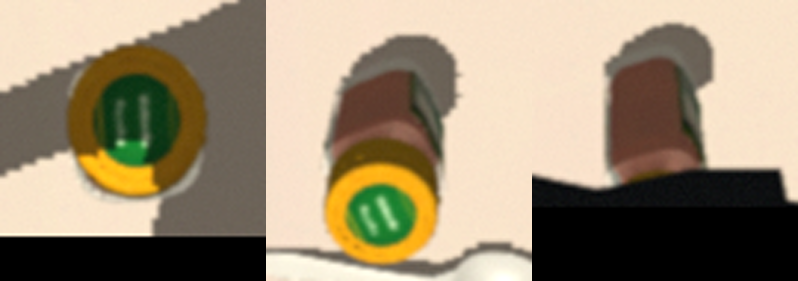

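Two of the yaws come from the body edges and the third from the corners: A about 8°, B about 16°, C about 8°. I'll pick B first.

Call:
send_rows:
  plan:
    - [[-0.8,-5,0,0,0,0.14],[-1.5,-10.5,-1,0,0,0.28],[-1.5,-10.5,-6,0,0,0.28],[-1.5,-10.5,-11,0,0,0.28],[-1.5,-10.5,-16,0,0,0.28],[-1.5,-10.5,-19,0,0,0.28],[-1.5,-10.5,-21.4,0,0,0.28],[-1.5,-10.5,-21.4,0,0,0.28]]

```text
time_s: 3.3
tool_pos: [0.4721, 0.1163, 0.0415]
tcp_rot: [-179.8, -0.1, 106.3]
contact_force: [-0.7, 0.3, 1.1]
opening: 0.997
finger_force: 0.0
```

Call:
send_rows:
  plan:
    - [[0,0,0,0,0,0],[0,0,0,0,0,0],[0,0,0,0,0,0],[0,0,0,0,0,0]]
  fingers: -1
  grip_force: 25

```text
time_s: 3.8
tool_pos: [0.4757, 0.1155, 0.0449]
tcp_rot: [179.9, 0.0, 106.1]
contact_force: [-1.7, 0.5, 6.6]
opening: 0.474
finger_force: 24.8
```

Call:
send_rows:
  plan:
    - [[0,0,5,0,0,0],[0,0,10,-0.16,0,0],[0,0,15,-0.33,0,0],[0,0,18,-0.5,0,0],[0,0,18,-0.67,0,0],[0,0,18,-0.84,0,0],[0,0,18,-1.0,0,0],[0,0,18,-1.13,0,0]]

```text
time_s: 4.8
tool_pos: [0.4746, 0.1162, 0.2231]
tcp_rot: [-149.3, 60.5, 124.4]
contact_force: [0.3, 0.1, -1.4]
opening: 0.472
finger_force: 26.5
```

```bash
cat >> h.py <<'E'
def look(tag):
    st=monitor.state(); print(st["time_s"],st["tool_pos"].round(4),st["tcp_rot"].round(1),st["q"].round(1),st["contact_force"].round(1))
    out=[]
    for c in("scene","side"):
        s=snapshot(c); u,v=proj(s,st["tool_pos"]).astype(int); im=s["image"]
        cr=im[max(v-60,0):v+60,max(u-60,0):u+60]; out.append(cv2.resize(cr,(390,390),interpolation=cv2.INTER_CUBIC))
        h=cv2.cvtColor(cr,cv2.COLOR_BGR2HSV); m=((h[...,0]<6)|(h[...,0]>174))&(h[...,1]>170)&(h[...,2]>120); print(c,u,v,"red px",m.sum())
    cv2.imwrite(f"pics/{tag}.png",np.hstack(out))
E
python3 -c "
from h import *
look('insB')"
```

```text
4.8 [0.4746 0.1162 0.2231] [-149.3   60.5  124.4] [ 40.2  27.6  83.6 -48.8 113.1  23.2] [ 0.3  0.1 -1.4]
scene 288 181 red px 1
side 289 180 red px 0
```

View pics/insB.png

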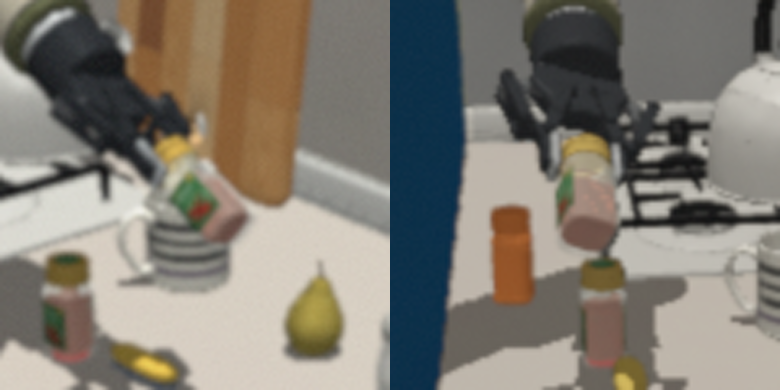

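B's base (side crop, near 588,232) is plain, so it goes back where it stood.

Call:
send_rows:
  plan:
    - [[0,0,0,0.17,0,0],[0,0,0,0.34,0,0],[0,0,0,0.51,0,0],[0,0,0,0.68,0,0],[0,0,0,0.85,0,0],[0,0,-3,1.0,0,0],[0,0,-7,1.13,0,0],[0,0,-12,1.13,0,0]]

```text
time_s: 5.9
tool_pos: [0.4777, 0.1134, 0.1062]
tcp_rot: [179.4, -0.1, 105.8]
contact_force: [0.4, -0.0, -1.7]
opening: 0.476
finger_force: 26.4
```

Call:
send_rows:
  plan:
    - [[0,0,-4,0,0,0],[0,0,-5.5,0,0,0],[0,0,-5.9,0,0,0],[0,0,-5.9,0,0,0]]

```text
time_s: 6.4
tool_pos: [0.4761, 0.1157, 0.0463]
tcp_rot: [179.8, 0.0, 106.1]
contact_force: [-0.7, -0.4, -2.2]
opening: 0.474
finger_force: 26.3
```

Call:
send_rows:
  plan:
    - [[0,0,0,0,0,0],[0,0,0,0,0,0],[0,0,2,0,0,0],[0,0,7,0,0,0],[0,0,12,0,0,0],[0,0,17,0,0,0],[2,-4,20,0,0,-0.1],[4,-8,20,0,0,-0.2]]
  fingers: 1

```text
time_s: 7.4
tool_pos: [0.5172, 0.0348, 0.2492]
tcp_rot: [179.5, 0.0, 94.6]
contact_force: [0.1, 1.3, 0.4]
opening: 1.001
finger_force: 0.0
```

Run:
```python
from h import *
st,s=wrist(); print(st["tool_pos"],st["tcp_rot"],st["q"].round(1),st["opening"])
im=s["image"]
for n,X in(("B",(.476,.114)),("C",(.519,-.072))): print(n,proj(s,X+(.096,)),proj(s,X+(0,)))
cv2.imwrite("pics/w2.png",im)
```

```text
[0.51718429 0.03481904 0.24920616] [1.79547073e+02 4.78949068e-02 9.45612780e+01] [-1.8 -6.6 95.   0.  91.1 -6.4] 1.0006668134280678
B [280.0308112  118.96743168] [289.02852975 119.63709496]
C [314.55260604 314.77196114] [315.41019359 275.95269898]
```

View pics/w2.png

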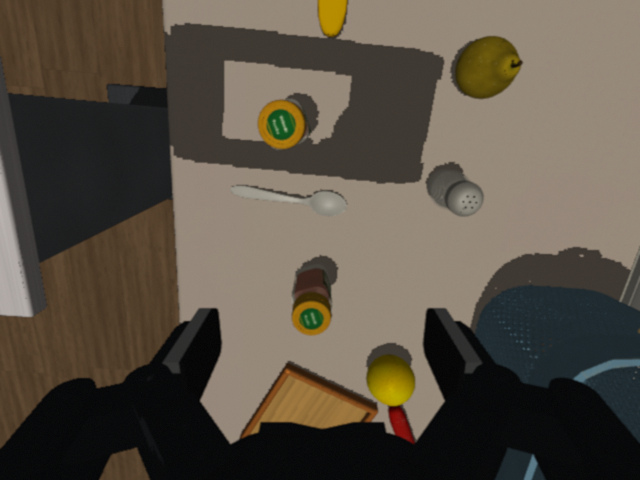

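B stands again at (283,125), C's cap is at (312,317), so C is about (0.517,-0.074). The tray is turned, with a corner at (290,365).

Call:
send_rows:
  plan:
    - [[0,-5.5,0,0,0,0.06],[0,-10.9,-2,0,0,0.06],[0,-10.9,-7,0,0,0.06],[0,-10.9,-12,0,0,0.06],[0,-10.9,-17,0,0,0.06],[0,-10.9,-20.5,0,0,0.06],[0,-10.9,-20.5,0,0,0.06]]

```text
time_s: 8.32
tool_pos: [0.5118, -0.0729, 0.0366]
tcp_rot: [-179.7, -0.1, 98.1]
contact_force: [-0.1, -0.5, 0.7]
opening: 0.999
finger_force: 0.0
```

Call:
send_rows:
  plan:
    - [[0,0,0,0,0,0],[0,0,0,0,0,0],[0,0,0,0,0,0],[0,0,0,0,0,0]]
  fingers: -1

```text
time_s: 8.82
tool_pos: [0.516, -0.0741, 0.0417]
tcp_rot: [179.8, 0.1, 98.1]
contact_force: [-2.7, 0.2, 7.8]
opening: 0.482
finger_force: 25.0
```

Call:
send_rows:
  plan:
    - [[0,0,5,0,0,0],[0,0,10,-0.16,0,0],[0,0,15,-0.33,0,0],[0,0,18,-0.5,0,0],[0,0,18,-0.67,0,0],[0,0,18,-0.84,0,0],[0,0,18,-1.0,0,0],[0,0,18,-1.13,0,0]]

```text
time_s: 9.82
tool_pos: [0.5151, -0.0725, 0.2199]
tcp_rot: [-163.5, 63.8, 108.4]
contact_force: [-0.1, -0.2, -2.0]
opening: 0.472
finger_force: 27.1
```

```bash
python3 -c "
from h import *
look('insC')"
```

```text
9.825 [ 0.5151 -0.0725  0.2199] [-163.5   63.8  108.4] [ 23.5  16.7  98.  -57.2  98.6  24.5] [-0.1 -0.2 -2. ]
scene 350 201 red px 2
side 312 207 red px 0
```

View pics/insC.png

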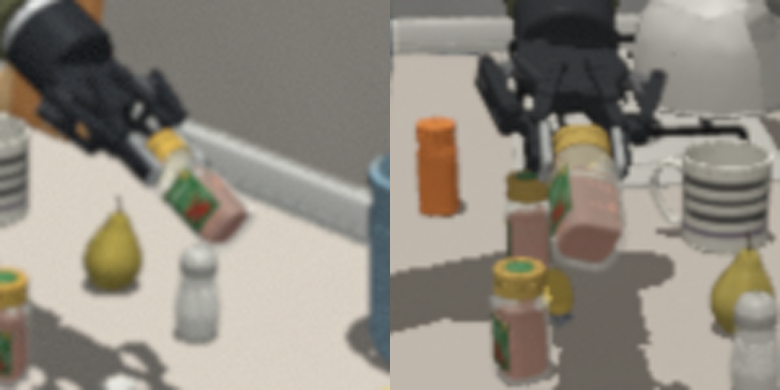

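C's base (side crop, near 590,240) is plain too, so it goes back. Next I'll move to A.

Call:
send_rows:
  plan:
    - [[0,0,0,0.17,0,0],[0,0,0,0.34,0,0],[0,0,0,0.51,0,0],[0,0,0,0.68,0,0],[0,0,0,0.85,0,0],[0,0,-3,1.0,0,0],[0,0,-7,1.13,0,0],[0,0,-12,1.13,0,0]]

```text
time_s: 10.92
tool_pos: [0.5176, -0.0771, 0.1027]
tcp_rot: [179.4, 0.0, 97.8]
contact_force: [-0.1, -0.7, -1.4]
opening: 0.48
finger_force: 27.0
```

Call:
send_rows:
  plan:
    - [[0,0,-4,0,0,0],[0,0,-5.5,0,0,0],[0,0,-5.9,0,0,0],[0,0,-5.9,0,0,0]]

```text
time_s: 11.42
tool_pos: [0.5165, -0.074, 0.0428]
tcp_rot: [179.8, 0.1, 98.1]
contact_force: [-0.1, 0.6, -1.8]
opening: 0.477
finger_force: 27.1
```

Call:
send_rows:
  plan:
    - [[0,0,0,0,0,0],[0,0,0,0,0,0],[0,0,2,0,0,0],[0,0,7,0,0,0],[0,0,12,0,0,0],[0,0,17,0,0,0],[0,5,18,0,0,0],[0,10,18,0,0,0]]
  fingers: 1

```text
time_s: 12.42
tool_pos: [0.516, 0.027, 0.2232]
tcp_rot: [179.7, 0.0, 98.0]
contact_force: [0.4, 0.2, -0.2]
opening: 1.002
finger_force: 0.0
```

Call:
send_rows:
  plan:
    - [[0,5,0,0,0,0],[-1,10.5,0,0,0,0],[-2,16,0,0,0,0],[-2,22,0,0,0,0],[-2,24,0,0,0,0],[-2,24,0,0,0,0]]

```text
time_s: 13.18
tool_pos: [0.4945, 0.2673, 0.2205]
tcp_rot: [180.0, 0.0, 98.2]
contact_force: [0.1, -0.3, -1.3]
opening: 1.0
finger_force: 0.0
```

Run:
```python
from h import *
st,s=wrist(); print(st["tool_pos"],st["tcp_rot"],st["q"].round(1),st["time_s"])
im=s["image"]
for n,X in(("A",(.493,.323)),): print(n,proj(s,X+(.096,)),proj(s,X+(0,)))
cv2.imwrite("pics/w3.png",im)
```

```text
[0.49445865 0.26732638 0.22052805] [1.79990432e+02 1.05632280e-02 9.82191709e+01] [23.2  1.3 90.4 -0.  88.3 15. ] 13.175
A [330.63998447 154.43720947] [328.46732145 146.5660758 ]
```

View pics/w3.png

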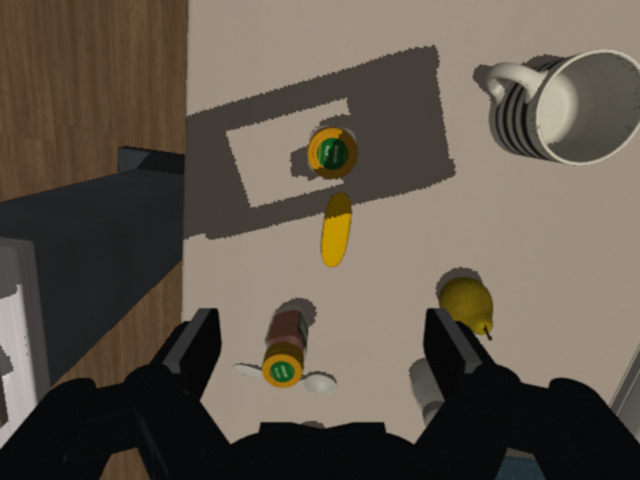

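A's cap is at (332,153), so A is about (0.494,0.324), and the brush end is just in front of it. I'll grasp A with the tool tilted 45°.

Call:
send_rows:
  plan:
    - [[0,0,-2,0.178,0.026,0],[0,0,-4,0.356,0.051,0],[0,0.5,-7,0.535,0.077,0],[0.2,1,-10,0.693,0.1,0],[0.4,2.5,-13.1,0.777,0.112,0],[0.2,4.5,-15.2,0.777,0.112,0],[-0.2,6.7,-17.4,0.777,0.112,0],[-0.2,6.7,-17.4,0.777,0.112,0]]

```text
time_s: 14.22
tool_pos: [0.4909, 0.3325, 0.0446]
tcp_rot: [-179.6, -45.0, 97.8]
contact_force: [0.2, -0.1, 0.1]
opening: 1.0
finger_force: 0.0
```

Run:
```python
from h import *
st,s=wrist(); print(st["tool_pos"],st["tcp_rot"],st["q"].round(1),st["contact_force"].round(1))
R=Ro.from_euler("xyz",st["tcp_rot"],degrees=True).as_matrix(); print("d",R[:,2].round(3),"y",R[:,1].round(3),"G",(st["tool_pos"]-.0187*R[:,2]).round(4))
```

```text
[0.49093999 0.33245187 0.04458337] [-179.60014358  -44.97373983   97.81616412] [  1.   16.  107.1  47.5  72.  -28.6] [ 0.2 -0.1  0.1]
d [-0.103  0.699 -0.707] y [ 0.99   0.141 -0.005] G [0.4929 0.3194 0.0578]
```

Call:
send_rows:
  plan:
    - [[0,0,0,0,0,0],[0,0,0,0,0,0],[0,0,0,0,0,0],[0,0,0,0,0,0]]
  fingers: -1

```text
time_s: 14.78
tool_pos: [0.4935, 0.3333, 0.0477]
tcp_rot: [180.0, -45.0, 98.1]
contact_force: [-2.0, -2.4, 6.1]
opening: 0.442
finger_force: 24.3
```

Call:
send_rows:
  plan:
    - [[0,0,4,0,0,0],[0,0,9,-0.16,-0.022,0],[0,0,13,-0.33,-0.046,0],[0,0,13,-0.5,-0.07,0],[0,0,13,-0.66,-0.093,0],[0,0,13,-0.777,-0.11,0]]

```text
time_s: 15.52
tool_pos: [0.4929, 0.3342, 0.1779]
tcp_rot: [179.9, 0.2, 98.1]
contact_force: [-0.7, 0.1, -2.5]
opening: 0.445
finger_force: 24.4
```

Call:
send_rows:
  plan:
    - [[0,0,0,-0.17,-0.024,0],[0,0,0,-0.34,-0.048,0],[0,0,0,-0.5,-0.07,0],[0,0,0,-0.66,-0.093,0],[0,0,0,-0.777,-0.11,0],[0,0,0,-0.777,-0.11,0]]

```text
time_s: 16.27
tool_pos: [0.4908, 0.3338, 0.1723]
tcp_rot: [-179.5, 45.2, 98.5]
contact_force: [-0.8, 0.4, -1.5]
opening: 0.445
finger_force: 24.4
```

```bash
python3 -c "
from h import *
look('insA')"
```

```text
16.275 [0.4908 0.3338 0.1723] [-179.5   45.2   98.5] [ 49.3  37.4  63.5 -34.2 109.2  38.4] [-0.8  0.4 -1.5]
scene 244 175 red px 59
side 291 175 red px 93
```

View pics/insA.png

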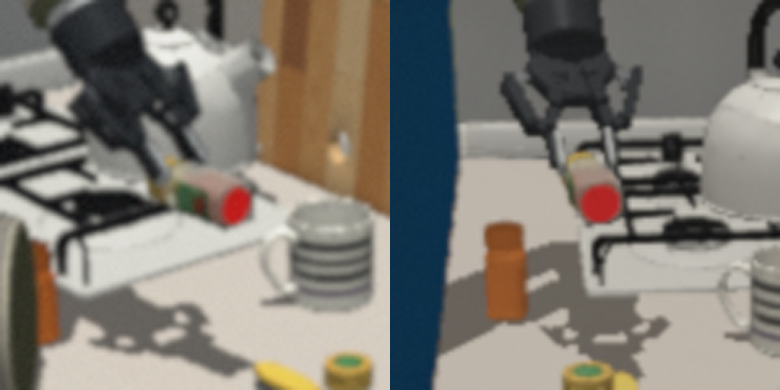

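The red sticker is on A (scene crop 237,203; side crop 600,203). I'll lay A on its side, then regrasp it and turn it again.

Call:
send_rows:
  plan:
    - [[0,3,-3,0,0,0],[0,3,-8,0,0,0],[0,3,-12.5,0,0,0],[0,3,-14.5,0,0,0],[0,3,-15.5,0,0,0],[0,3,-15.5,0,0,0],[0,3,-15.5,0,0,0]]

```text
time_s: 17.25
tool_pos: [0.4936, 0.3643, 0.0235]
tcp_rot: [179.9, 44.8, 97.9]
contact_force: [-0.4, -0.1, -0.2]
opening: 0.442
finger_force: 24.5
```

Call:
send_rows:
  plan:
    - [[0,0,-0.4,0,0,0],[0,0,-0.4,0,0,0]]

```text
time_s: 17.5
tool_pos: [0.4926, 0.3635, 0.0175]
tcp_rot: [-179.9, 44.9, 98.0]
contact_force: [-0.2, -0.9, -2.3]
opening: 0.444
finger_force: 24.5
```

Call:
send_rows:
  plan:
    - [[0,0,-0.4,0,0,0],[0,0,-0.4,0,0,0],[0,0,-0.4,0,0,0]]

```text
time_s: 17.88
tool_pos: [0.4929, 0.3638, 0.0142]
tcp_rot: [180.0, 44.9, 98.0]
contact_force: [-0.6, 2.5, 5.2]
opening: 0.445
finger_force: 26.0
```

```bash
python3 -c "
from h import *
for i in range(2):
  snapshot('side'); st=monitor.state(); print(st['tool_pos'].round(4),st['contact_force'].round(1))"
```

```text
[0.4929 0.3637 0.0141] [-0.5  3.1  5.2]
[0.4929 0.3637 0.0141] [-0.7  2.3  6.3]
```

Call:
send_rows:
  plan:
    - [[0,0,0,0,0,0],[0,0,0,0,0,0],[0,0,0,0,0,0],[-0.4,3,3,0,0,0],[-0.8,5,7,0,0,0],[-0.4,2.5,11,0.168,0.024,0],[0,0,12,0.337,0.048,0],[0,-1,12,0.5,0.071,0]]
  fingers: 1

```text
time_s: 18.98
tool_pos: [0.4942, 0.3536, 0.1362]
tcp_rot: [179.8, 15.6, 97.9]
contact_force: [-0.1, -0.7, -0.9]
opening: 0.999
finger_force: 0.0
```

Call:
send_rows:
  plan:
    - [[0,0,0,0.17,0.024,0],[0,-1,0,0.34,0.048,0],[0,-2,0,0.51,0.073,0],[0.5,-2.7,0,0.68,0.097,0],[0.5,-2.7,0,0.85,0.121,0],[0.5,-2.7,0,1.0,0.143,0],[0.5,-2.7,-4,1.055,0.151,0],[0.5,-2.7,-7,1.055,0.151,0]]

```text
time_s: 19.98
tool_pos: [0.497, 0.3249, 0.061]
tcp_rot: [-179.6, -45.1, 97.7]
contact_force: [-0.3, 0.9, 0.5]
opening: 0.998
finger_force: 0.0
```

Run:
```python
from h import *
st,s=wrist(); print(st["time_s"],st["tool_pos"],st["tcp_rot"],st["q"].round(1),st["contact_force"].round(1))
im=s["image"]; S=snapshot("side"); u,v=proj(S,(.49,.36,.02)).astype(int)
a=cv2.resize(S["image"][v-40:v+40,u-50:u+50],(380,304),interpolation=cv2.INTER_CUBIC)
b=cv2.resize(im,(400,300)); cv2.imwrite("pics/w4.png",np.hstack([a[:300],b]))
for h in(0,.096): print(proj(s,np.array((.491,.377,.021))+(.061-h)*np.array((.14,-.99,0))))
```

```text
19.975 [0.49698712 0.32485855 0.06098947] [-179.55235843  -45.08608147   97.7150436 ] [ 1.000e-01  1.500e+01  1.062e+02  4.690e+01  7.380e+01 -2.770e+01] [-0.3  0.9  0.5]
[325.33085022 319.88604131]
[324.70712653 188.94692488]
```

View pics/w4.png

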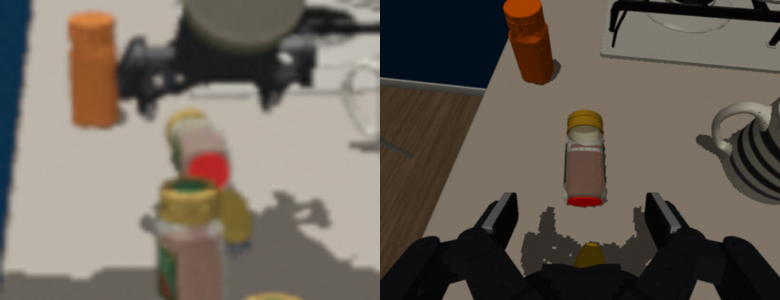

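The jar lies on its side with the sticker end at wrist pixel (328,325) and the cap beyond it, centred between the fingers. I'll approach and grip it.

Call:
send_rows:
  plan:
    - [[-0.2,2,-2,0,0,0],[-0.4,3.8,-3.8,0,0,0],[-0.5,4.3,-4.4,0,0,0],[-0.5,4.3,-4.4,0,0,0]]

```text
time_s: 20.58
tool_pos: [0.4927, 0.3696, 0.0202]
tcp_rot: [-179.8, -45.1, 98.1]
contact_force: [0.2, 0.5, 0.3]
opening: 0.996
finger_force: 0.0
```

Call:
send_rows:
  plan:
    - [[0,0,0,0,0,0],[0,0,0,0,0,0],[0,0,0,0,0,0],[0,0,0,0,0,0]]
  fingers: -1

```text
time_s: 21.08
tool_pos: [0.4935, 0.369, 0.0201]
tcp_rot: [-179.9, -45.1, 98.0]
contact_force: [0.7, -4.5, 4.1]
opening: 0.43
finger_force: 23.4
```

Call:
send_rows:
  plan:
    - [[0,0,0,0,0,0],[0,0,0,0,0,0],[0,0,0,0,0,0],[0,0,-0.6,0,0,0],[0,0,-0.6,0,0,0]]
  fingers: 1

```text
time_s: 21.7
tool_pos: [0.4919, 0.3693, 0.0125]
tcp_rot: [-179.7, -45.0, 97.9]
contact_force: [0.2, 0.6, -0.0]
opening: 1.003
finger_force: 0.0
```

Call:
send_rows:
  plan:
    - [[0,0,0,0,0,0],[0,0,0,0,0,0],[0,0,0,0,0,0],[0,0,0,0,0,0]]
  fingers: -1

```text
time_s: 22.2
tool_pos: [0.4927, 0.3693, 0.0136]
tcp_rot: [-179.8, -45.1, 98.0]
contact_force: [-0.3, -0.9, 2.1]
opening: 0.468
finger_force: 25.1
```

Call:
send_rows:
  plan:
    - [[0,0,4,0,0,0],[0,0,9,-0.16,-0.022,0],[0,0,14,-0.33,-0.046,0],[0,0,15,-0.5,-0.07,0],[0,0,15,-0.66,-0.093,0],[0,0,15,-0.777,-0.11,0]]

```text
time_s: 22.95
tool_pos: [0.4928, 0.3704, 0.1649]
tcp_rot: [-180.0, 0.1, 98.1]
contact_force: [0.3, -0.6, -1.9]
opening: 0.469
finger_force: 25.6
```

Call:
send_rows:
  plan:
    - [[0,0,0,-0.17,-0.024,0],[0,0,0,-0.34,-0.048,0],[0,0,0,-0.5,-0.07,0],[0,0,0,-0.66,-0.093,0],[0,0,0,-0.777,-0.11,0],[0,0,0,-0.777,-0.11,0]]

```text
time_s: 23.7
tool_pos: [0.4906, 0.3697, 0.1586]
tcp_rot: [-179.3, 45.1, 98.5]
contact_force: [-0.9, -0.3, -2.1]
opening: 0.465
finger_force: 25.7
```

Run:
```python
from h import *
look('flipA')
st=monitor.state(); R=Ro.from_euler("xyz",st["tcp_rot"],degrees=True).as_matrix(); print("d",R[:,2].round(3),"G",(st["tool_pos"]-.0187*R[:,2]).round(4),st["opening"])
# red blob + tray in both views
T={}
for c in("scene","side"):
    s=snapshot(c); h=cv2.cvtColor(s["image"],cv2.COLOR_BGR2HSV); m=(((h[...,0]<6)|(h[...,0]>174))&(h[...,1]>170)&(h[...,2]>120)).astype(np.uint8)
    n,l,q,ce=cv2.connectedComponentsWithStats(m)
    u=proj(s,st["tool_pos"]); i=[k for k in range(1,n) if q[k,4]>20 and np.linalg.norm(ce[k]-u)<60]; i=i[0] if i else None
    t=max(nets.cut_out(c,"tray_floor"),key=lambda r:r["conf"]); cn=max(cv2.findContours(t["region"].astype(np.uint8),0,2)[0],key=cv2.contourArea)
    p=nets.place_of(c,"tray_floor")[0]; T[c]=(s,ce[i] if i else None,p["position"])
    print(c,"red",ce[i] if i else None,q[i] if i else None,"tray",p["position"],atz(s,p["position"],.006).round(4))
    print([atz(s,k[0],.016)[:2].round(3).tolist() for k in cv2.approxPolyDP(cn,6,True)])
a,b=T["scene"],T["side"]
if a[1] is not None and b[1] is not None: print("sticker",tri(ray(a[0],a[1]),ray(b[0],b[1])))
print("tray",tri(ray(a[0],a[2]),ray(b[0],b[2])))
```

```text
23.7 [0.4906 0.3697 0.1586] [-179.3   45.1   98.5] [ 51.   42.8  57.1 -33.4 111.   39.3] [-0.9 -0.3 -2.1]
scene 237 176 red px 26
side 291 176 red px 12
d [ 0.095 -0.698 -0.71 ] G [0.4908 0.3825 0.176 ] 0.46857928065544985
scene red [235.1 157.7] [231 156  10   4  30] tray [417.6, 309.5] [ 0.5301 -0.2997  0.006 ]
[[0.56, -0.398], [0.621, -0.269], [0.487, -0.209], [0.413, -0.348]]
side red None None tray [328.3, 360.3] [ 0.524  -0.3015  0.006 ]
[[0.492, -0.208], [0.43, -0.35], [0.557, -0.411], [0.62, -0.275]]
tray (array([ 0.52369536, -0.30475857,  0.01003444]), np.float64(0.0022366571384343434))
```

The sticker now faces up (scene 235,158). I'll carry the jar to the tray, centred near (0.525,-0.304).

Call:
send_rows:
  plan:
    - [[0,-3,4,0,0,0],[0.5,-8,5,0,0,0],[1,-14,5,0,0,0],[1,-20,5,0,0,0],[1.5,-26,5,0,0,0],[2,-32,5,0,0,0],[2.5,-38,5,0,0,0],[3,-44,5,0,0,0]]

```text
time_s: 25.1
tool_pos: [0.5225, -0.0728, 0.2143]
tcp_rot: [180.0, 44.8, 97.9]
contact_force: [0.6, 0.3, -0.4]
opening: 0.467
finger_force: 25.7
```

Call:
send_rows:
  plan:
    - [[0.2,-6,0,0,0,0],[0.4,-12,0,0,0,0],[0.5,-18,0,0,0,0],[0.5,-22,0,0,0,0],[0.5,-24,0,0,0,0],[0.5,-24,0,0,0,0],[0.5,-24,0,0,0,0]]

```text
time_s: 25.98
tool_pos: [0.5275, -0.3104, 0.2138]
tcp_rot: [-179.9, 44.9, 97.9]
contact_force: [-0.4, 0.5, -2.0]
opening: 0.463
finger_force: 25.7
```

```bash
cat > chk.py <<'E'
from h import *
st=monitor.state(); R=Ro.from_euler("xyz",st["tcp_rot"],degrees=True).as_matrix()
print(st["time_s"],st["tool_pos"].round(4),st["tcp_rot"].round(1),"G",(st["tool_pos"]-.0187*R[:,2]).round(4),st["contact_force"].round(1),st["q"].round(1))
T=[]
for c in("scene","side"):
    s=snapshot(c); h=cv2.cvtColor(s["image"],cv2.COLOR_BGR2HSV); m=(((h[...,0]<6)|(h[...,0]>174))&(h[...,1]>170)&(h[...,2]>110)).astype(np.uint8)
    n,l,q,ce=cv2.connectedComponentsWithStats(m); u=proj(s,st["tool_pos"])
    k=[i for i in range(1,n) if q[i,4]>8 and np.linalg.norm(ce[i]-u)<70]
    print(c,u.round(),[(ce[i].round(1).tolist(),q[i].tolist()) for i in k])
    if k: T.append(ray(s,ce[max(k,key=lambda i:q[i,4])]))
if len(T)==2: print("sticker",tri(*T))
E
python3 chk.py
```

```text
25.975 [ 0.5275 -0.3104  0.2138] [-179.9   44.9   97.9] G [ 0.5257 -0.2973  0.227 ] [-0.4  0.5 -2. ] [-10.5  -5.  109.3 -46.7  67.1  -2.6]
scene [430. 235.] [([429.6, 212.3], [423, 210, 14, 6, 69]), ([458.1, 290.5], [437, 284, 44, 14, 211])]
side [333. 261.] [([332.2, 230.1], [323, 227, 19, 8, 114])]
sticker (array([ 0.48031331, -0.42678323,  0.23729157]), np.float64(0.1653027512465262))
```

```bash
python3 -c "
from h import *
a=snapshot('scene');b=snapshot('side')
print(tri(ray(a,(429.6,212.3)),ray(b,(332.2,230.1))), proj(a,(.526,-.303,.267)),proj(b,(.526,-.303,.267)))"
```

```text
(array([ 0.52685373, -0.30398707,  0.26682016]), np.float64(0.0004070345689933268)) [429.01811131 212.27939764] [331.62095269 229.65103192]
```

Call:
send_rows:
  plan:
    - [[0,0,-4,0,0,0],[0,0,-9,0,0,0],[0,0,-13,0,0,0],[0,0,-15,0,0,0],[0,0,-16,0,0,0],[0,0,-16.2,0,0,0],[0,0,-16.2,0,0,0]]

```text
time_s: 27.05
tool_pos: [0.5285, -0.3107, 0.0526]
tcp_rot: [-180.0, 44.9, 97.9]
contact_force: [-0.1, 0.6, -0.7]
opening: 0.466
finger_force: 25.7
```

Call:
send_rows:
  plan:
    - [[0,0,-0.3,0,0,0],[0,0,-0.3,0,0,0],[0,0,-0.3,0,0,0]]

```text
time_s: 27.42
tool_pos: [0.529, -0.311, 0.0503]
tcp_rot: [180.0, 45.0, 97.9]
contact_force: [0.6, 2.7, 5.9]
opening: 0.473
finger_force: 26.1
```

```bash
python3 chk.py; python3 -c "
from h import *
a=snapshot('scene');b=snapshot('side')
print(proj(a,(.527,-.304,.102)),proj(b,(.527,-.304,.102)))"
```

```text
27.425 [ 0.529  -0.311   0.0503] [180.   45.   97.9] G [ 0.5272 -0.2979  0.0635] [0.6 2.7 5.9] [-10.5   9.7 113.8 -55.2  54.8  14.4]
scene [423. 296.] [([422.7, 276.1], [417, 273, 12, 7, 65]), ([458.0, 290.5], [437, 284, 44, 14, 213])]
side [332. 344.] [([331.4, 316.4], [323, 311, 18, 11, 149])]
sticker (array([ 0.50984494, -0.40615888,  0.14507993]), np.float64(0.04547337363226279))
[422.18353866 276.42839684] [330.84363533 316.82807557]
```

Contact is made and the sticker shows at the expected pixels in both views. I'll release the jar and back away along the tool axis.

Call:
send_rows:
  plan:
    - [[0,0,0,0,0,0],[0,0,0,0,0,0],[0,0,0,0,0,0],[0,0,0,0,0,0],[-0.3,2,2,0,0,0],[-0.8,5.5,5.5,0,0,0],[-1,7,10,0,0,0],[-1,8,15,0,0,0]]
  fingers: 1

```text
time_s: 28.62
tool_pos: [0.517, -0.2297, 0.1989]
tcp_rot: [-179.7, 44.8, 98.1]
contact_force: [0.9, -0.9, -0.4]
opening: 0.995
finger_force: 0.0
```

Call:
send_rows:
  plan:
    - [[0,2,5,0,0,0],[0,4,9,0,0,0],[0,4,9,0,0,0],[0,4,9,0,0,0]]

```text
time_s: 29.12
tool_pos: [0.5174, -0.1906, 0.2876]
tcp_rot: [-179.8, 44.9, 98.1]
contact_force: [0.2, 0.1, -0.2]
opening: 0.997
finger_force: 0.0
```

Run:
```python
from h import *
print(monitor.state()["contact_force"].round(1),monitor.state()["time_s"])
T={}
for c in("scene","side"):
    s=snapshot(c); im=s["image"]; u=proj(s,(.527,-.304,.102)); h=cv2.cvtColor(im,cv2.COLOR_BGR2HSV)
    m=(((h[...,0]<6)|(h[...,0]>174))&(h[...,1]>170)&(h[...,2]>110)).astype(np.uint8); n,l,q,ce=cv2.connectedComponentsWithStats(m)
    k=[i for i in range(1,n) if np.linalg.norm(ce[i]-u)<12 and q[i,4]>8]; print(c,u.round(1),[(ce[i].round(1),q[i]) for i in k]); T[c]=(s,ce[k[0]])
    for r in nets.cut_out(c,"jar_a_mid"): print("  jar",round(r["conf"],2),np.round(r["extent"]))
    for nm,z in(("brush_mid",.011),("spoon_mid",.006),("lemon_mid",.031),("pear_mid",.045),("salt_mid",.045),("mug_mid",.045)):
        r=nets.place_of(c,nm); print("  ",nm,np.round(r[0]["position"]) if r else None)
    for nm,X in(("B",(.476,.114,.048)),("C",(.517,-.074,.048))): print("  exp",nm,proj(s,X).round())
print("sticker",tri(ray(*T["scene"]),ray(*T["side"])))
```

```text
[ 0.2  0.1 -0.2] 29.125
scene [422.2 276.4] [(array([422.6, 275.8]), array([417, 273,  12,   7,  61], dtype=int32))]
  jar 0.92 [281. 223. 301. 262.]
  jar 0.7 [182. 192. 201. 220.]
   brush_mid [273. 233.]
   spoon_mid [307. 266.]
   lemon_mid [409. 271.]
   pear_mid [323. 216.]
   salt_mid [353. 229.]
   mug_mid [282. 193.]
  exp B [289. 241.]
  exp C [348. 261.]
side [330.8 316.8] [(array([332.1, 316.4]), array([324, 312,  17,  10, 138], dtype=int32))]
  jar 0.87 [285. 226. 303. 263.]
  jar 0.6 [261. 180. 273. 214.]
   brush_mid [304. 241.]
   spoon_mid [295. 272.]
   lemon_mid [374. 314.]
   pear_mid [360. 235.]
   salt_mid [364. 250.]
   mug_mid [357. 207.]
  exp B [291. 245.]
  exp C [313. 280.]
sticker (array([ 0.52928187, -0.30346442,  0.10250245]), np.float64(0.00028474345070885165))
```

Run:
```python
from h import *
s=snapshot("side"); b=cv2.imread("pics/side0.png"); a=s["image"]
for n,X in(("B",(.476,.114,.06)),("C",(.517,-.074,.06))):
    u,v=proj(s,X).astype(int); t=b[v-24:v+24,u-14:u+14]; r=cv2.matchTemplate(a[v-36:v+36,u-26:u+26],t,cv2.TM_CCOEFF_NORMED); _,m,_,p=cv2.minMaxLoc(r); print(n,round(m,3),np.array(p)-(12,12))
print(sign_off())
```

```text
B 0.484 [0 0]
C 0.507 [1 0]
the job is handed in; nothing more can be done
None
```

The jar with the red sticker was the one nearest the mug; it stands on its cap in the tray, sticker up, the other two jars are back on the worktop (my last check on them was weak), and I handed the job in at about 29 s.

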